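# Set out the sharpening board

### The job

Set out the planes for sharpening: lay the large horned wooden plane in the rest next to the sharpening stone, the little wooden palm plane in the rest next to the oil tin, and the steel block plane in the rest between those two, each lying flat on its sole between the strips, squarely along its rest (either way round) and centred in its length. Stand the honing guide upright on top of the stone, in the middle. Leave the oil tin where it is.

Things in the scene. Friction and masses are not known exactly. Their poses are not given: they have to be found in the camera images.
- smoother: Largest plane, pale wood with a horn handle near its toe, 0.55 kg. Body 190 mm long (x), 52 mm wide (y), 50 mm high, flat sides; iron and wedge rise to about 75 mm near the middle; horn to 88 mm high at the +x end, reaching 104 mm from the centre. Origin: centre of the sole (underside); x towards the horn, z up. Grip it across its sides at the middle.
- block_plane: Steel block plane, the middle size, 0.45 kg: 140 mm long (x), 44 mm wide (y); steel side walls 30 mm high from x -40 to +30 mm; dark lever cap to 41 mm, round wooden knob to 40 mm near the +x end. Origin: centre of the sole; x towards the knob, z up. Grip it across its side walls at the middle.
- palm_plane: Smallest plane: pale wooden palm plane without handle, 90 mm long (x), 36 mm wide (y), body 34 mm high, iron and wedge to about 50 mm. Origin: centre of the sole; x towards its toe, z up. About 0.16 kg. Grip it across its sides at the middle.
- honing_guide: Small aluminium honing guide, 0.14 kg: body 52 mm long (x), 26 mm wide (y), 8 to 28 mm above its underside; brass roller under its -x end; dark jaw 50 mm wide, 18 mm high across its +x end (x 18 to 30 mm), with brass knobs out to 37 mm either side. Stands stable on roller and jaw. Origin: underside, middle of the body; z up. Grip the body across y at the middle.
- stone: Sharpening stone, fixed: wooden holder 210 x 74 x 24 mm with a grey stone 180 mm (x) x 56 mm (y), its top face 32 mm above the origin. Origin: centre of the holder's underside, on the board (12 mm above the bench). At the left or right end of the row of rests, 96 mm sideways from the nearest rest's middle, up to 20 mm offset along x.
- oil_tin: Closed round metal oil tin, 56 mm in diameter, 65 mm high, standing loose on the board at the other end of the row from the stone. Origin: centre of its underside. To be left alone.
- rest_left: Left (+y, as the robot sees it) of three like fixed plywood plane rests in a row, 96 mm apart, on a grey board 12 mm thick. 220 mm long (x) x 84 mm wide (y); a low dark strip along each long side, 68 mm free between. Origin: centre of its underside, 12 mm above the bench. Bed 6 mm above the origin, strip tops 14 mm. x: along the rest, away from the robot. Rests and stone are parallel.
- rest_middle: Middle of three like fixed plywood plane rests in a row, 96 mm apart, on a grey board 12 mm thick. 220 mm long (x) x 84 mm wide (y); a low dark strip along each long side, 68 mm free between. Origin: centre of its underside, 12 mm above the bench. Bed 6 mm above the origin, strip tops 14 mm. x: along the rest, away from the robot. Rests and stone are parallel.
- rest_right: Right (-y, as the robot sees it) of three like fixed plywood plane rests in a row, 96 mm apart, on a grey board 12 mm thick. 220 mm long (x) x 84 mm wide (y); a low dark strip along each long side, 68 mm free between. Origin: centre of its underside, 12 mm above the bench. Bed 6 mm above the origin, strip tops 14 mm. x: along the rest, away from the robot. Rests and stone are parallel.

How it is judged:
By the outcome, as a careful person would: the job done as asked, in the order asked, and still so for the second after the job is handed in, with the robot touching nothing.
It also fails if it takes over 115 s, if anything falls off the work surface, if the arm or the gripper's body presses on something with over 40 N, if the wrist force passes 120 N, or if a joint passes its speed limit or range.

### The arm

A 6-joint arm with a two-finger parallel gripper is mounted at the origin on the work surface. World frame = base frame: x ahead of the robot, y to its left, z up, the work surface at z = 0. Lengths are in mm, angles in rad, forces in N, time in s.
With the tool pointing down it reaches from about 350 to 975 mm from the base axis. Payload 7.1 kg.
Tool frame: the origin (TCP) lies on the front face of the gripper's body, between the roots of the fingers; the fingertips stand 80 mm ahead of it and the grasp point (between the pads) lies 61 mm ahead of it (env.tips_ahead is the distance from the TCP to the fingertips, in mm); z points along the fingers, y is the line along which they close (so a half turn about z gives the same grasp; the last joint's range is limited). The gripper opens to 88 mm and grips with 3 to 60 N. Pads are 20 mm wide; open, the fingers measure 115 mm over their backs; the gripper's body (75 mm by 178 mm) begins 61 mm behind the grasp point.
Start: joints at [-1.197, 0.423, 1.63, -0, 1.089, -0.019], TCP at [239.251, -577.377, 302.675] pointing down, gripper open.
Joint ranges: [-3, 3], [-0.9, 2.11], [0.09, 2.58], [-1.31, 4.45], [0.11, 2.69], [-2.54, 2.54]. Speed limits (rad/s): [2.39, 2.39, 3.01, 3.14, 3.14, 3.14].

### API

Orientations are given as a unit quaternion [x, y, z, w].
In Python, from station import env, set_gripper, viewer, workorder gives the robot as it stands. Calls block until the motion is done:
- env.reach(position, orientation): joint-space move of the TCP to a pose.
- env.move_l(position, rot=None, rate=150, f_stop=None): straight line of the TCP; rot=None keeps the orientation; rate is the mean speed in mm/s. With f_stop (N) it stops when the force on the tool has changed by that much, and returns True; else False.
- env.move_joints(angles): joint-space move.
- set_gripper(opening): finger opening in mm; the grip force is fixed at half the most; returns when the fingers have stopped.
- env.hold(seconds).
- env.ik(position, orientation): joint angles nearest the present ones, or None.
- env.read_state(): the state.
- viewer.camera(name): name is "side" or "top"; returns the picture (480x640x3 uint8, blue, green, red); there is no depth.
- viewer.camera_params(name): a dict with "fx", "fy", "cx", "cy" (pixels), "dist" ([k1, k2, p1, p2, k3] as OpenCV has them; the pictures are not rectified), "pose" (4x4, takes a point from camera to world coordinates). Camera axes: x right, y up, looking along -z (the intrinsics and any distortion apply to the point x, -y, -z); pixel columns grow to the right and rows downward; lengths in mm; the calibration is good to about 2 mm. A picture is of the moment at which its call begins. camera_params takes no time and is no camera call.
A pose or a line that the arm cannot do raises env.IKError and nothing moves.
- workorder.sign_off(): hands the job in; it is judged then, once.
The state is a dict: "time_s": time; "qpos": joint angles; "dq": joint speeds; "tau": joint torques, N m; "tool_pos": TCP position; "orientation": TCP orientation; "force": force on the tool from outside, world axes, zero at the start; "wrist_torque": the same for the moment, N m; "width": finger opening in mm; "grip_force": force on a finger pad.
Only numpy, scipy, OpenCV 4.12 (cv2) and the standard library are available. Lean on these libraries where they do the work, as an engineer would, in place of code of your own. Each camera call takes 0.05 s, during which the arm holds its last target. There are 200 camera calls.

## Working session

There is one attempt and no reset: what is moved stays moved. The work goes in short steps, each a Python script; the robot and the scene stay as the last script left them, time stands still between calls to the robot, and variables do not carry over. Pictures are saved under pics/ and viewed, at most 14 in all, crops included, and the job is handed in when it is done.

```bash
ls; mkdir -p pics; python3 - <<'E'
from station import env, viewer
import cv2, numpy as np
for n in ("top","side"):
    cv2.imwrite(f"pics/{n}0.png", viewer.camera(n)); p=viewer.camera_params(n)
    print(n,{k:np.round(v,3).tolist() for k,v in p.items()})
print(env.read_state()["orientation"], env.read_state()["time_s"])
E
```

```text
pics
top {'fx': 619.62, 'fy': 619.62, 'cx': 318.313, 'cy': 235.907, 'dist': [0.075, 0.0, 0.0, 0.0, 0.0], 'pose': [[-0.0, 0.983, -0.181, 256.553], [-1.0, 0.003, 0.018, 31.537], [0.018, 0.181, 0.983, 1559.615], [0.0, 0.0, 0.0, 1.0]]}
side {'fx': 438.813, 'fy': 438.813, 'cx': 321.269, 'cy': 236.603, 'dist': [-0.109, 0.0, 0.0, 0.0, 0.0], 'pose': [[-0.991, 0.103, -0.089, 439.296], [-0.134, -0.648, 0.75, 752.531], [0.02, 0.755, 0.656, 702.91], [0.0, 0.0, 0.0, 1.0]]}
[ 9.80779735e-01  1.95117019e-01 -1.11249585e-04 -6.69668916e-04] 0.1
```

View pics/top0.png

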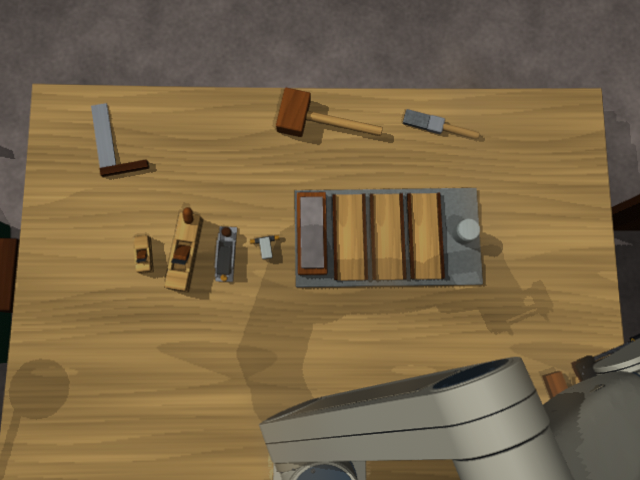

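View pics/side0.png

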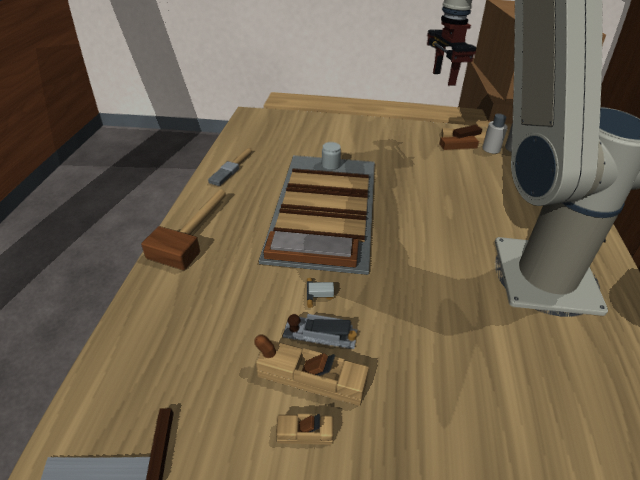

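The stone is at the left end (top px 312,233) and the tin at the right (468,230). That makes it smoother to left, block plane to middle, palm plane to right. The four tools lie at top px x≈143, 183, 227 and 266. I'll zoom in to measure.

```bash
python3 - <<'E'
import cv2
def crop(f,x,y,w,h,s,o):
    im=cv2.imread(f)[y:y+h,x:x+w]; im=cv2.resize(im,None,fx=s,fy=s,interpolation=cv2.INTER_CUBIC)
    for i in range(0,w,10): cv2.line(im,(i*s,0),(i*s,12 if (x+i)%50==0 else 5),(255,255,255),1); (x+i)%50==0 and cv2.putText(im,str(x+i),(i*s,24),0,.4,(255,255,255))
    for i in range(0,h,10): cv2.line(im,(0,i*s),(12 if (y+i)%50==0 else 5,i*s),(255,255,255),1); (y+i)%50==0 and cv2.putText(im,str(y+i),(14,i*s+4),0,.4,(255,255,255))
    cv2.imwrite(o,im)
crop("pics/top0.png",130,200,160,100,5,"pics/topA.png")
crop("pics/top0.png",290,180,200,115,4,"pics/topB.png")
crop("pics/side0.png",240,270,160,180,3,"pics/sideA.png")
crop("pics/side0.png",250,130,140,145,4,"pics/sideB.png")
E
```

```text
(no output)
```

View pics/topA.png

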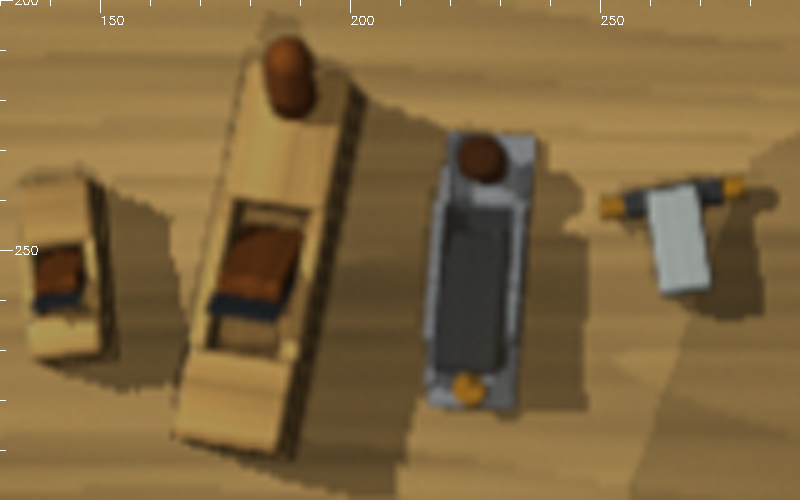

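View pics/topB.png

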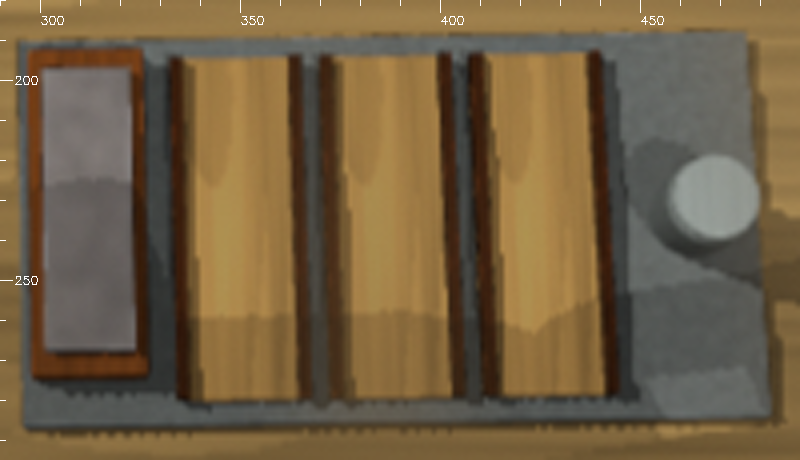

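View pics/sideA.png

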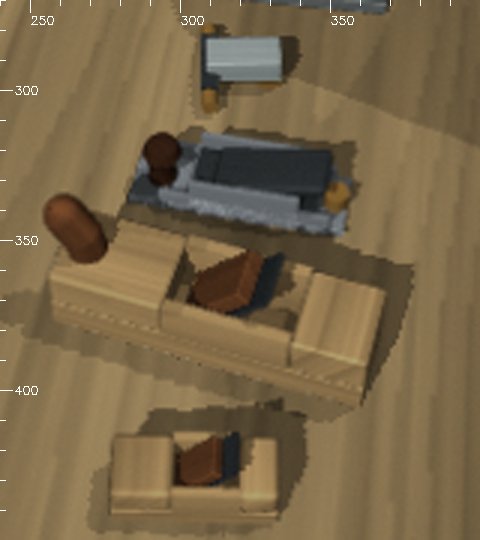

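View pics/sideB.png

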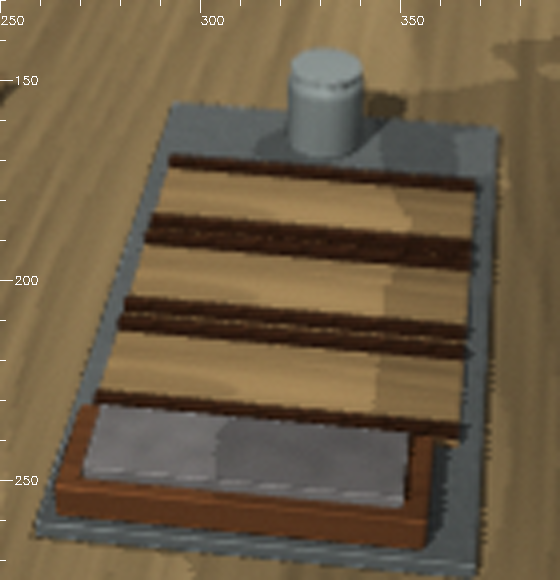

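Both views show all corners clearly. In topA, the smoother's top corners are at crop px (173,435) and (350,90), the block plane's base is at (447,133)–(515,410), the palm plane's top is at (20,183)–(100,350), and the guide body is at (648,192)–(710,288). In topB and sideB the stone top is at (42,68)–(137,352), with the strips beside it. I'll fit all the poses by two-view least squares.

```bash
cat > fit.py <<'E'
import numpy as np, cv2
from scipy.optimize import least_squares
from station import viewer
P={n:viewer.camera_params(n) for n in("top","side")}
def proj(n,X):
    p=P[n];T=np.linalg.inv(np.array(p["pose"]));F=np.diag([1,-1,-1.])
    R=F@T[:3,:3];t=F@T[:3,3]
    K=np.array([[p["fx"],0,p["cx"]],[0,p["fy"],p["cy"]],[0,0,1]])
    return cv2.projectPoints(np.float64(X).reshape(-1,1,3),cv2.Rodrigues(R)[0],t,K,np.float64(p["dist"]))[0][:,0]
def tw(q,X):
    c,s=np.cos(q[3]),np.sin(q[3]);X=np.float64(X)
    return X@np.array([[c,-s,0],[s,c,0],[0,0,1]]).T+q[:3]
V={"tA":("top",130,200,5),"tB":("top",290,180,4),"sA":("side",240,270,3),"sB":("side",250,130,4)}
def fit(name,obs,q0,show=True):
    def res(q):
        r=[]
        for v,X,uv in obs:
            n,x,y,s=V[v]; px=(np.array(uv)+.5)/s-.5+[x,y]
            r.append(proj(n,tw(q,[X]))[0]-px)
        return np.array(r).ravel()
    s=least_squares(res,q0,loss="soft_l1")
    print(name,np.round(s.x,3)); show and print(np.round(res(s.x).reshape(-1,2),1).tolist())
    return s.x
if __name__=="__main__":
    fit("smoother",[("tA",(-95,26,50),(173,435)),("tA",(-95,-26,50),(277,455)),("tA",(95,26,50),(248,62)),("tA",(95,-26,50),(350,88)),
     ("tA",(-95,-26,0),(295,460)),("tA",(95,-26,0),(365,100)),("sA",(95,26,50),(52,283)),("sA",(95,26,0),(52,318)),("sA",(-95,26,0),(363,404)),
     ("sA",(-95,26,50),(363,366)),("sA",(-95,-26,50),(384,290)),("sA",(95,-26,50),(118,222))],[400,350,0,0])
    fit("block",[("tA",(70,22,3),(447,133)),("tA",(70,-22,3),(535,135)),("tA",(-70,22,3),(425,405)),("tA",(-70,-22,3),(515,410)),
     ("sA",(70,22,2),(127,200)),("sA",(-70,22,2),(345,234)),("sA",(-70,-22,3),(354,188))],[400,250,0,0])
    fit("palm",[("tA",(-45,18,34),(33,360)),("tA",(-45,-18,34),(100,352)),("tA",(45,18,34),(20,183)),("tA",(45,-18,34),(88,178)),
     ("tA",(-45,-18,0),(118,358)),("tA",(45,-18,0),(105,187)),("sA",(45,-18,34),(112,436)),("sA",(-45,-18,34),(277,438)),
     ("sA",(45,18,0),(110,514)),("sA",(-45,18,0),(278,519))],[400,450,0,0])
    fit("guide",[("tA",(26,13,28),(648,192)),("tA",(26,-13,28),(697,185)),("tA",(-26,-13,28),(710,288)),("tA",(-26,13,28),(660,295)),
     ("tA",(24,37,9),(600,207)),("tA",(24,-37,9),(747,186)),("sA",(24,37,9),(208,108)),("sA",(26,-13,28),(207,37)),("sA",(-26,-13,28),(280,37)),
     ("sA",(-26,13,28),(283,62)),("sA",(26,13,28),(207,62))],[400,180,0,0])
    fit("stone",[("tB",(90,28,32),(42,68)),("tB",(90,-28,32),(130,68)),("tB",(-90,-28,32),(136,352)),("tB",(-90,28,32),(44,352)),
     ("sB",(90,-28,32),(98,403)),("sB",(-90,-28,32),(408,432)),("sB",(90,28,32),(83,472)),("sB",(-90,28,32),(405,500)),
     ("tB",(105,37,24),(27,50)),("tB",(105,-37,24),(142,50)),("tB",(-105,37,24),(33,378)),("tB",(-105,-37,24),(147,375))],[450,80,12,0])
    o=[]
    for k,a in ((1,((168,57),(180,400),(302,55),(314,400))),(0,((320,55),(330,400),(452,52),(466,398))),(-1,((468,52),(486,398),(602,52),(617,396)))):
        y=96*k
        o+=[("tB",(110,y+42,0),a[0]),("tB",(-110,y+42,0),a[1]),("tB",(110,y-42,14),a[2]),("tB",(-110,y-42,14),a[3])]
    o+=[("sB",(110,-138,14),(170,153)),("sB",(-110,-138,14),(475,180))]
    fit("rests(mid)",o,[450,-30,12,0])
E
python3 fit.py
```

```text
smoother [ 4.97597e+02  3.37552e+02 -3.70800e+00 -1.50000e-01]
[[-0.1, 0.6], [0.4, -0.2], [-0.1, -0.4], [0.3, -2.5], [0.6, 0.6], [0.6, -0.7], [-1.6, -0.9], [0.7, 2.8], [-0.0, 2.7], [2.5, 0.8], [2.1, -0.1], [-12.6, -4.2]]
block [ 4.96992e+02  2.37093e+02  2.89000e-01 -5.10000e-02]
[[0.2, -0.3], [-0.1, 0.3], [0.1, 0.0], [-0.3, -0.1], [0.7, 0.2], [-0.2, 0.9], [-0.3, -2.5]]
palm [ 4.94652e+02  4.39554e+02 -2.83000e+00  1.27000e-01]
[[-0.7, -0.1], [0.8, -0.4], [-0.8, -0.5], [0.4, -1.3], [0.6, 0.1], [0.4, -0.6], [0.2, -1.1], [1.0, -0.7], [0.3, 3.3], [0.1, 2.8]]
guide [ 509.53   135.954   -0.797 -125.52 ]
[[-0.4, -0.2], [0.1, -0.3], [0.2, -0.6], [-0.2, -0.5], [0.4, 0.2], [0.0, 0.3], [0.4, 0.1], [0.1, -0.5], [0.5, -0.3], [-0.1, 0.6], [-0.0, 0.4]]
stone [546.778  20.3     9.777  12.586]
[[-0.3, 0.1], [-0.1, -0.3], [-0.1, -0.4], [0.2, 0.0], [1.0, 0.6], [0.7, 0.4], [-0.1, -0.5], [-0.1, 0.0], [-0.2, -0.4], [0.3, -0.8], [-0.5, 0.0], [0.9, 0.2]]
rests(mid) [ 541.737 -172.425    9.82     6.298]
[[0.5, 0.9], [-0.8, 0.3], [0.1, -0.3], [-0.3, -0.8], [-0.2, 1.0], [-0.1, -0.2], [0.2, 0.0], [0.2, -0.7], [-0.0, 1.3], [-0.9, -0.2], [0.2, -0.4], [1.0, -0.7], [0.2, 0.2], [0.4, -0.2]]
```

The heights agree with the text: tools at z≈0, board at ≈10–12. Stone yaw is 0.020 and rest yaw 0.015, so I'll use 0.017. Next I drop the bad picks, then pick and place the smoother.

```bash
cat > pp.py <<'E'
import numpy as np
from scipy.spatial.transform import Rotation as Ro
from station import env,set_gripper
def quat(yaw): return (Ro.from_euler("z",yaw)*Ro.from_euler("x",np.pi)).as_quat()
def go(name,src,dst,zg,w,floor):
    """src,dst: x,y,yaw of origin; zg grasp height above underside; w width; floor: height of support"""
    op=min(w+22,86); s,d=quat(src[2]),quat(dst[2])
    S=lambda z:[src[0],src[1],z+61]; D=lambda z:[dst[0],dst[1],z+61]
    set_gripper(op); env.reach(S(zg+110),s); print("q6",env.read_state()["qpos"][5])
    env.move_l(S(zg+8),rate=200); env.move_l(S(zg),rate=40)
    set_gripper(0); st=env.read_state(); print(name,"width",st["width"],"grip",st["grip_force"])
    env.move_l(S(zg+130),rate=150); print("lifted F",np.round(env.read_state()["force"],1))
    env.move_l(D(floor+zg+115),rot=d,rate=250)
    env.move_l(D(floor+zg+8),rate=150)
    hit=env.move_l(D(floor+zg-4),rate=20,f_stop=4)
    st=env.read_state(); print("hit",hit,"sole z",st["tool_pos"][2]-61-zg,"w",st["width"])
    set_gripper(min(w+12,86)); env.move_l(D(floor+zg+110),rate=200)
    print("t",env.read_state()["time_s"])
YAW=.017; MID=np.array([541.5,-172.4])
def rest(k): return (*(MID+96*k*np.array([-np.sin(YAW),np.cos(YAW)])),YAW)
E
python3 - <<'E'
import fit
from pp import *
s=fit.fit("smoother",[("tA",(-95,26,50),(173,435)),("tA",(-95,-26,50),(277,455)),("tA",(95,26,50),(248,62)),
 ("tA",(-95,-26,0),(295,460)),("tA",(95,-26,0),(365,100)),("sA",(95,26,50),(52,283)),
 ("sA",(-95,26,50),(363,366)),("sA",(-95,-26,50),(384,290))],[497,337,0,-.15])
go("smoother",(s[0],s[1],s[3]),rest(1),32,52,18)
import cv2; from station import viewer
cv2.imwrite("pics/t1.png",viewer.camera("top")); cv2.imwrite("pics/s1.png",viewer.camera("side"))
E
```

```text
smoother [ 4.98575e+02  3.37909e+02 -4.56000e+00 -1.48000e-01]
[[-0.1, 0.2], [0.4, -0.6], [-0.2, -0.7], [0.6, 0.3], [0.5, -1.0], [-2.2, -0.4], [1.9, 1.1], [1.4, 0.3]]
q6 2.2948093085337895
smoother width 52.057672779085834 grip 29.955121502280235
lifted F [-0.5  0.1 -5.8]
hit True sole z 17.903663210269315 w 51.99544605905954
t 10.675
```

```bash
python3 - <<'E'
from pp import *
import cv2; from station import viewer
go("palm",(494.6,439.5,.127),rest(-1),31,36,18)
go("block",(497,237.1,-.051),rest(0),30,44,18)
go("guide",(509.5,136,.144),(546.8,20.0,YAW),25,26,44)
env.move_l([480,300,330],rate=250)
a=viewer.camera("top");b=viewer.camera("side");cv2.imwrite("pics/t2.png",a);cv2.imwrite("pics/s2.png",b)
f=lambda i,x,y,w,h,s:cv2.resize(i[y:y+h,x:x+w],None,fx=s,fy=s,interpolation=cv2.INTER_CUBIC)
cv2.imwrite("pics/t2c.png",f(a,290,175,200,120,4));cv2.imwrite("pics/s2c.png",f(b,250,125,140,145,4))
E
```

```text
q6 2.1520586297006563
palm width 35.78672767884539 grip 29.999955743551254
lifted F [ 0.3 -0.3 -1.9]
hit True sole z 17.92810468178152 w 35.848359002868065
t 20.95
q6 2.045000191044873
block width 43.92929781824773 grip 30.000134110450745
lifted F [-0.  -0.1 -3.8]
hit True sole z 17.936703722581385 w 43.85383982663748
t 30.0667
q6 1.6646480063572222
guide width 25.517747069017737 grip 29.996927082538605
lifted F [-0.2 -0.3 -1.3]
hit True sole z 43.91179079211824 w 25.676760776140576
t 37.2417
```

View pics/t2c.png

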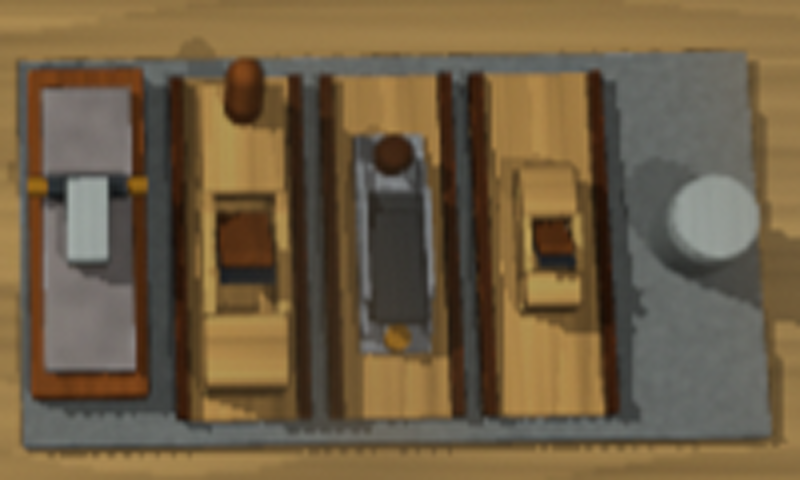

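View pics/s2c.png

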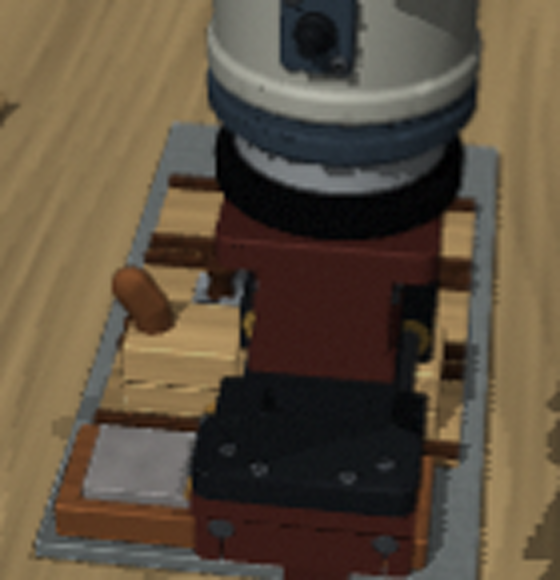

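The top view shows all four things in their places and the tin untouched. The gripper hides the side view, so I'll clear the arm and check the centring closely, mainly the smoother, whose rear edge is near t2c row 388.

```bash
python3 - <<'E'
from pp import *
import cv2; from station import viewer
env.move_l([420,480,330],rate=250); env.hold(.1)
env.reach([240,570,330],env.read_state()["orientation"])
import fit
a=viewer.camera("top");b=viewer.camera("side");cv2.imwrite("pics/t3.png",a);cv2.imwrite("pics/s3.png",b)
for k,(n,q,box) in enumerate([("smoother",(*rest(1)[:2],18,YAW),(95,26,50)),("palm",(*rest(-1)[:2],18,YAW),(45,18,34)),("block",(*rest(0)[:2],18,YAW),(70,22,4)),("guide",(546.8,20,44,YAW),(26,13,28)),("stone",(546.8,20,12,YAW),(90,28,32))]):
    x,y,z=box; q=np.array(q)
    for X in ([[x,y,z],[x,-y,z],[-x,-y,z],[-x,y,z]],):
        for im,nm,(ox,oy,s) in ((0,"top",0),(1,"side",0)) if 0 else []: pass
        box=X
    globals().setdefault("L",[]).append((q,X))
f=lambda i,x,y,w,h,s:cv2.resize(i[y:y+h,x:x+w],None,fx=s,fy=s,interpolation=cv2.INTER_CUBIC)
for nm,im,(x,y,w,h,s) in (("top",a,(290,180,165,110,4.8)),("side",b,(250,140,140,140,4.2))):
    c=f(im,x,y,w,h,s)
    for q,X in L:
        uv=(fit.proj(nm,fit.tw(q,X))-[x,y]+.5)*s-.5
        cv2.polylines(c,[np.int32(uv.round())],True,(0,255,0),1)
    cv2.imwrite(f"pics/{nm}3c.png",c)
print(env.read_state()["time_s"])
E
```

```text
Traceback (most recent call last):
station.IKError: the arm cannot take that pose within its joint ranges
```

```bash
python3 - <<'E'
from pp import *
import cv2,fit; from station import viewer
q=np.array(env.read_state()["qpos"]); q[0]=1.4; env.move_joints(q)
def C(pose,x,y,z): return pose,[[x,y,z],[x,-y,z],[-x,-y,z],[-x,y,z]]
L=[C((*rest(1)[:2],18,YAW),95,26,50),C((*rest(-1)[:2],18,YAW),45,18,34),C((*rest(0)[:2],18,YAW),70,22,4),C((546.8,20,44,YAW),26,13,28),C((546.8,20,12,YAW),90,28,32)]
L+=[C((*rest(k)[:2],12,YAW),110,34,6) for k in(1,0,-1)]
for nm,(x,y,w,h,s) in (("top",(290,180,165,110,4.8)),("side",(250,140,140,140,4.2))):
    im=viewer.camera(nm); cv2.imwrite(f"pics/{nm}3.png",im)
    c=cv2.resize(im[y:y+h,x:x+w],None,fx=s,fy=s,interpolation=cv2.INTER_CUBIC)
    for q,X in L:
        uv=(fit.proj(nm,fit.tw(q,X))-[x,y]+.5)*s-.5
        cv2.polylines(c,[np.int32(uv.round())],True,(0,255,0),1)
    cv2.imwrite(f"pics/{nm}3c.png",c)
print(env.read_state()["time_s"])
E
```

```text
41.15
```

View pics/top3c.png

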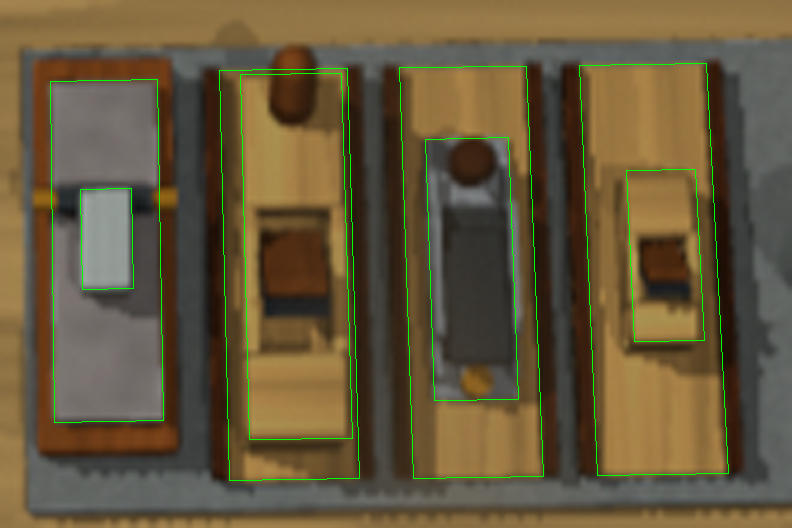

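View pics/side3c.png

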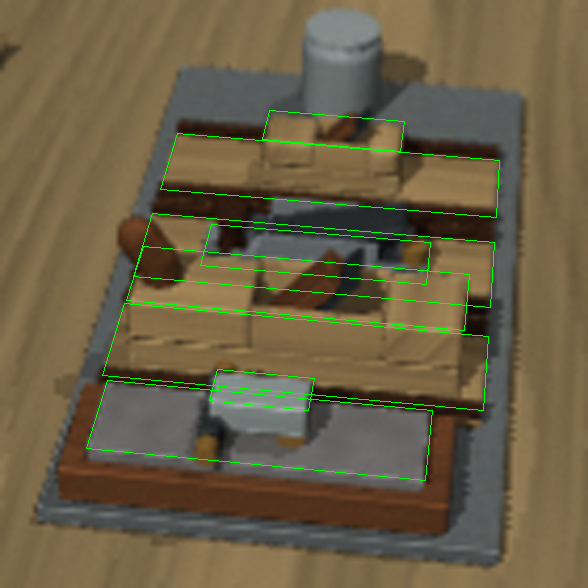

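The overlays show every plane flat, square and centred in its rest to within about 2 mm. The guide is upright mid-stone at top px (106,240), and the tin is unmoved.

```bash
python3 -c "
from station import workorder; print(workorder.sign_off())"
```

```text
the job is handed in; nothing more can be done
None
```

The job is handed in after about 41 s of robot time: the smoother, block plane and palm plane lie flat and centred in the left, middle and right rests, the honing guide stands upright mid-stone, and the oil tin was not touched.

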